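# Release and shut the specimen drawer

## Task

Two small drawers stand locked fully out of their low housings. Put the mounted specimens away: on the drawer that holds the two round specimen mounts, press down the black release lever on its left slide until it stays down, then push that drawer all the way home, with both mounts still standing in it. Leave the other drawer (with the flat dish), its lever and its dish as they are.

Things in the scene. Friction and masses are not known exactly. Their poses are not given: they have to be found in the camera images.
- unit_a: Grey low housing (175 deep, 150 wide, 76 mm high, fixed; a small closed box lies on it) whose drawer, out towards its -x, holds the two specimen mounts. Origin on the worktop under the middle of the housing's front edge; x points into the housing (the way the drawer goes home), y to the left seen from the front, z up.
- pad_a (a point): Middle of the top of the thumb pad of unit_a's release lever: black, ribbed, 28 mm in x, 20 mm in y, 66 mm above the worktop, over the drawer's left (+y) slide, between front panel (gap 29 mm) and housing. The lever rocks on a pivot 42 mm behind the pad; the pad goes down 11 mm with about 5 N.
- handle_a (a point): Middle of unit_a's drawer handle: a level steel bar 10 mm thick, 90 mm long along the unit's y, 46 mm above the worktop, with its middle line 30 mm ahead of the front panel. Its axes are the unit's. It travels with the drawer.
- drawer_a (a joint): How far unit_a's drawer is pushed in: 0 m = fully out (start), 0.14 m = fully home. While the lever is up the pawl stops it within 10 mm of fully out. Once released it slides with about 2 N and stays where it is left.
- lever_a (a joint): Angle of unit_a's release lever: 0 rad = up, pawl behind the catch, drawer locked (start); 0.28 rad = pressed fully down; from about 0.2 rad the drawer is free. No spring: it stays where it is put.
- mount_1: Tan round specimen mount, 30 mm diameter, 16 mm high, standing loose in unit_a's drawer on the tray floor 13 mm above the worktop. Origin at the centre of its underside, z up.
- mount_2: Black round specimen mount, 30 mm diameter, 25 mm high, standing loose in unit_a's drawer. Origin at the centre of its underside, z up.
- unit_b: The other housing, same shape and axes as unit_a, with its drawer also locked fully out; it holds the flat dish and is to be left as it is.
- drawer_b (a joint): How far unit_b's drawer is pushed in, as for drawer_a; to stay at about 0.
- lever_b (a joint): Angle of unit_b's release lever, as for lever_a; to stay up at 0.
- tray_a (a point): Middle of the floor of unit_a's tray (inside 131 mm in x, 90 mm in y; 13 mm above the worktop; walls up to 45 mm); travels with the drawer. The tray's grey front panel is 146 mm wide, 12 mm thick, 6 to 66 mm above the worktop; its back face is 140 mm ahead of the housing when out, against it when home.
- dish: Flat clear round dish, 84 mm diameter, 14 mm high, lying in unit_b's drawer; to be left alone. Origin at the centre of its underside.
Mind the look-alikes: they are no part of the job. Leave any orange or pink look-alike of the mount_1 alone.

How it is judged:
By the outcome, as a careful person would: the job done as asked, in the order asked, and still so for the second after the job is handed in, with the robot touching nothing.
It also fails if it takes over 40 s, if anything falls off the work surface, if the arm or the gripper's body presses on something with over 40 N, if the wrist force passes 120 N, or if a joint passes its speed limit or range.

## Robot

A 7-joint arm with a two-finger parallel gripper is mounted at the origin on a cart in front of the work surface, level with it; the furniture and walls round the work are solid. World frame = base frame: x ahead of the robot, y to its left, z up, the work surface at z = 0. Lengths are in m, angles in rad, forces in N, time in s.
With the tool pointing down it reaches from about 0.425 to 0.875 m from the base axis. Payload 4.7 kg.
Tool frame: the origin (TCP) lies on the mounting face of the last link; the fingertips stand 182 mm ahead of it and the grasp point (between the pads) lies 164 mm ahead of it; x points along the fingers, y is the direction in which the jaws open and shut, and the axes are right-handed (so a half turn about x gives the same grasp; the last joint's range is limited). The gripper opens to 87 mm and grips with 3 to 60 N. Pads are 19 mm wide; open, the fingers measure 117 mm over their backs; the gripper's body (75 mm by 190 mm) begins 51 mm behind the grasp point.
Start: joints at [-1.211, 0.321, -0.07, 1.45, 0.023, 1.371, -0.057], TCP at [0.22, 0.612, 0.405] pointing down, gripper open.
Joint ranges: [-2.86, 2.86], [-0.3, 2.09], [-1.38, 1.24], [0.06, 2.45], [-1.56, 4.7], [0.09, 2.05], [-2.69, 2.69]. Speed limits (rad/s): [2.57, 2.57, 3.14, 3.14, 3.14, 3.14, 3.14].

## Interface

Orientations are given as a rotation vector (axis times angle).
In Python, from bench import monitor, get_image, ctrl gives the robot as it stands.
- The arm moves only by the shell command python3 -m creep 'ROWS' [FORCE]. ROWS is JSON, a list of rows, each a list of 7 numbers: the shift along the tool's x, y, z in mm, then the turn, a rotation vector about the tool's x, y, z in rad, then the finger opening in mm, from 0 to 87. A call has 1 to 5 rows; each row shifts and turns the commanded pose from where the row before left it, along the tool's axes as they then stand; what a row does not reach is not made up. A row lasts 1/10 s, in which the tool goes at most 50 mm and 8.59 degrees, less where a joint would pass 70% of its speed; a pose out of reach is approached as far as the arm can. A call is refused whole if a number of a shift passes 50 or a number of a turn 0.15, either way. A call with a gripper value outside its range is refused whole. The fingers move at their own pace and stop on an object; FORCE is the grip in N (left out, the last holds). Time passes only in rows, so rows that do not move let the fingers close. It gives the time, the measured TCP pose, the force and the opening at its end, in the units of the state.
- monitor.get_state(): the state, without advancing time (a new reading comes with each control period).
- get_image(name): name is "scene" or "top" or "wrist"; returns a dict with "img" (420x560x3 uint8, red, green, blue), "mtx" (3x3 intrinsics, pixels), "D" ([k1, k2, p1, p2, k3] as OpenCV has them; the pictures are not rectified), "view" (4x4, takes a point from world to camera coordinates). Camera axes: x right, y up, looking along -z (the intrinsics and any distortion apply to the point x, -y, -z); pixel columns grow to the right and rows downward; lengths in m; the calibration is good to about 2 mm. A picture is of the moment at which its call begins. There is no depth.
- ctrl.close_job(): hands the job in, once; it reports no verdict.
The state is a dict: "time": time; "joint_positions": joint angles; "qd": joint speeds; "joint_torque": joint torques, N m; "position": TCP position; "tool_rot": TCP orientation; "ft_force": force on the tool from outside, world axes, zero at the start; "torque": the same for the moment, N m; "grip_width": opening from 0.0 (shut) to 1.0 (fully open).
Only numpy, scipy, OpenCV 4.12 (cv2) and the standard library are available. Lean on these libraries where they do the work, as an engineer would, in place of code of your own. Each camera call takes 0.05 s, during which the arm holds its last target.

## Working session

There is one attempt and no reset: what is moved stays moved. The work goes in short steps, Python scripts to look and compute and a shell command to move; the robot and the scene stay as the last step left them, time stands still between calls to the robot, and variables do not carry over. Pictures are saved under pics/ and viewed, and the job is handed in when it is done.

```bash
ls; mkdir -p pics; cat > h.py <<'E'
import numpy as np, cv2
from bench import monitor, get_image, ctrl
def snap(name,fn):
    d=get_image(name); cv2.imwrite('pics/'+fn+'.png',cv2.cvtColor(d['img'],cv2.COLOR_RGB2BGR)); np.savez('pics/'+fn+'.npz',**d); return d
def load(fn): return dict(np.load('pics/'+fn+'.npz'))
def ray(d,u,v):
    p=cv2.undistortPoints(np.array([[[u,v]]],float),np.array(d['mtx'],float),np.array(d['D'],float))[0,0]
    V=np.array(d['view']);R=V[:3,:3];t=V[:3,3]
    o=-R.T@t; r=R.T@np.array([p[0],-p[1],-1.0]); return o,r/np.linalg.norm(r)
def plane(d,u,v,z):
    o,r=ray(d,u,v); return o+r*(z-o[2])/r[2]
def tri(d1,p1,d2,p2):
    o1,r1=ray(d1,*p1);o2,r2=ray(d2,*p2)
    s=np.linalg.lstsq(np.stack([r1,-r2],1),o2-o1,rcond=None)[0]
    a=o1+s[0]*r1;b=o2+s[1]*r2; return (a+b)/2,np.linalg.norm(a-b)
def proj(d,P):
    V=np.array(d['view']);c=V[:3,:3]@np.array(P)+V[:3,3]
    q=np.array([[c[0]/-c[2],-c[1]/-c[2],1.0]])
    return cv2.projectPoints(q,np.zeros(3),np.zeros(3),np.array(d['mtx'],float),np.array(d['D'],float))[0][0,0]
E
python3 - <<'E'
from h import *
for n in ['scene','top','wrist']:
    d=snap(n,n+'0'); print(n,np.round(-np.array(d['view'])[:3,:3].T@np.array(d['view'])[:3,3],3),d['D'])
s=monitor.get_state(); print(s)
E
```

```text
pics
scene [ 0.144 -0.772  0.683] [-0.15635599  0.          0.          0.          0.        ]
top [ 0.352 -0.228  0.901] [-0.15393039  0.          0.          0.          0.        ]
wrist [0.154 0.635 0.385] [-0.03495661  0.          0.          0.          0.        ]
{'time': 0.15, 'joint_positions': array([-1.21087947,  0.32165613, -0.07010316,  1.45139121,  0.02261423,
        1.37082411, -0.05690485]), 'qd': array([-0.00011861, -0.00243332, -0.00142439, -0.00296763,  0.00038168,
       -0.00167058, -0.00099909]), 'joint_torque': array([-1.74476927e-04, -4.91795826e+01, -4.04787445e-01, -3.12874889e+01,
       -6.39006123e-02,  4.04704793e-02,  1.12162020e-04]), 'position': array([0.22029658, 0.61136548, 0.4039123 ]), 'tool_rot': array([ 0.27016439,  1.55387512, -0.27250358]), 'ft_force': array([-0.04456972,  0.36471155, -0.59461328]), 'torque': array([0.02509786, 0.01648038, 0.00251579]), 'grip_width': 0.9974661880988301}
```

View pics/scene0.png

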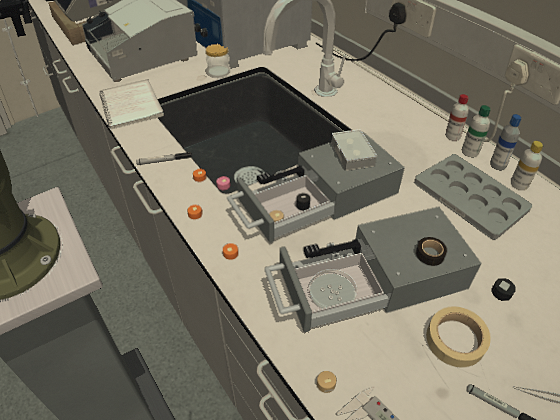

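View pics/top0.png

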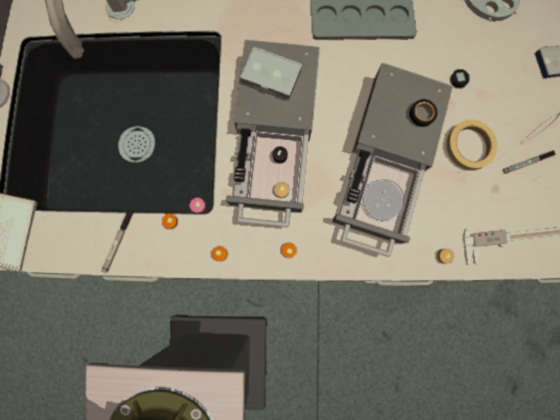

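View pics/wrist0.png

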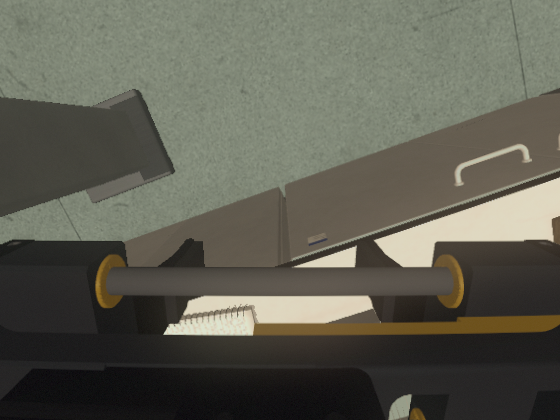

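Top view: unit_a is the left unit, with the black mount at (280,155), the tan mount at (282,189) and its lever pad near (240,172). Unit_b is on the right, with its dish at (383,200) and pad near (354,190).

Look-alikes for the target drawer and lever: unit_b's lever (354,190) and bar handle (365,245). For the mounts: loose tan (446,256), loose black (460,78), orange (170,221), (219,254) and (289,250), and pink (197,205). I choose the left unit because it holds the two mounts. Next is a close crop.

```bash
python3 - <<'E'
from h import *
a=cv2.imread('pics/top0.png')[120:235,215:335]; b=cv2.imread('pics/scene0.png')[130:250,220:410]
cv2.imwrite('pics/ca.png',cv2.resize(a,None,fx=5,fy=5,interpolation=cv2.INTER_CUBIC))
cv2.imwrite('pics/cb.png',cv2.resize(b,None,fx=4,fy=4,interpolation=cv2.INTER_CUBIC))
E
```

```text
(no output)
```

View pics/ca.png

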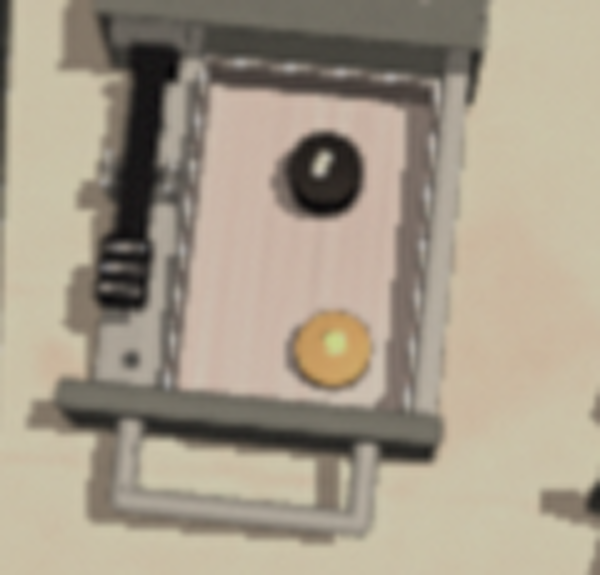

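View pics/cb.png

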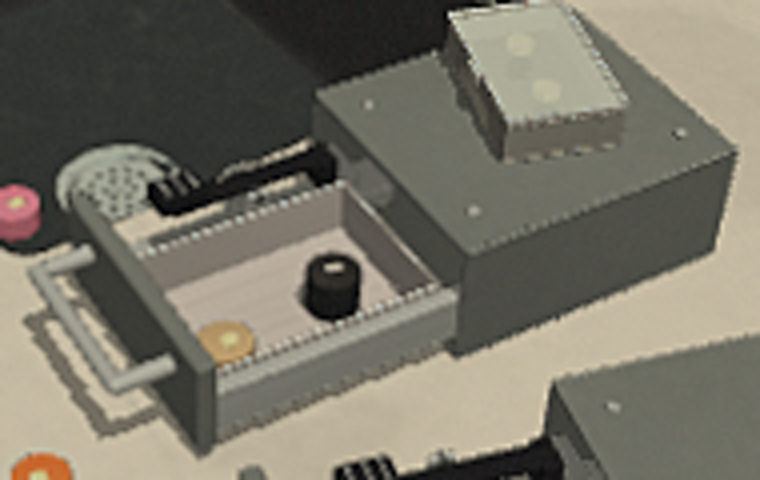

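The crops confirm the choice: tan (332,348) and black (325,173) mounts in the drawer in crop a, and the black ribbed pad at (122,272) in crop a and (174,190) in crop b. Handle ends are (122,500)/(360,525) in crop a and (40,270)/(115,386) in crop b.

```bash
python3 - <<'E'
from h import *
T=load('top0');S=load('scene0')
A=lambda x,y:(215+(x+.5)/5-.5,120+(y+.5)/5-.5)
B=lambda x,y:(220+(x+.5)/4-.5,130+(y+.5)/4-.5)
for n,a,b in [('pad',(122,272),(174,190)),('hL',(122,498),(40,270)),('hR',(358,524),(113,384)),('black top',(325,165),(333,268)),('tan top',(333,348),(229,342)),('panR',(440,428),(210,365))]:
    P,e=tri(T,A(*a),S,B(*b)); print(n,P.round(4),round(e,4))
print('pad z66',plane(T,*A(122,272),.066),plane(S,*B(174,190),.066))
l=plane(T,*A(122,498),.046);r=plane(T,*A(358,524),.046);print('h46',l,r,np.linalg.norm(l-r))
l=plane(T,*A(58,390),.066);r=plane(T,*A(440,428),.066);print('pan',l,r,np.linalg.norm(l-r),np.degrees(np.arctan2(*(l-r)[:2])))
# housing front top corners z76 in full top image
l=plane(T,*A(100,12),.076);r=plane(T,*A(480,50),.076);print('hous',l,r,np.linalg.norm(l-r))
s=monitor.get_state()
R=cv2.Rodrigues(s['tool_rot'])[0];print(R.round(3))
W=load('wrist0');print(np.array(W['view']).round(3))
E
```

```text
pad [ 0.5287 -0.1478  0.0588] 0.0011
hL [ 0.4449 -0.1496  0.0457] 0.001
hR [ 0.4356 -0.239   0.0453] 0.0009
black top [ 0.5774 -0.2241  0.0371] 0.0011
tan top [ 0.5078 -0.2289  0.025 ] 0.0015
panR [ 0.4708 -0.2691  0.0641] 0.0005
pad z66 [ 0.52763303 -0.14870197  0.066     ] [ 0.52370503 -0.15487836  0.066     ]
h46 [ 0.44435583 -0.14945305  0.046     ] [ 0.43590413 -0.23910929  0.046     ] 0.09005371506574823
pan [ 0.4822993  -0.12614583  0.066     ] [ 0.47027643 -0.26888192  0.066     ] 0.1432415447886591 4.814742270737611
hous [ 0.6265074  -0.13786101  0.076     ] [ 0.61387572 -0.28250789  0.076     ] 0.14519738427934187
[[-0.     0.339  0.941]
 [-0.001  0.941 -0.339]
 [-1.    -0.001  0.   ]]
[[ 0.339  0.941 -0.001 -0.649]
 [-0.909  0.327 -0.259  0.032]
 [-0.243  0.089  0.966 -0.391]
 [ 0.     0.     0.     1.   ]]
```

```bash
python3 - <<'E'
from h import *
T=load('top0');S=load('scene0')
print('spout',tri(T,(77,52),S,(268,54)))
a=cv2.imread('pics/top0.png')[30:130,225:345]
print('box far corners z.1',[plane(T,u,v,.1).round(3) for u,v in [(240,85),(291,95),(250,48),(302,62)]])
E
python3 -m creep '[[0,-8,8,0,0,0,0],[0,-20,20,0,0,0,0],[0,-30,31,0,0,0,0],[0,-32,33,0,0,0,0],[0,-32,33,0,0,0,0]]' 20
```

```text
spout (array([0.73205328, 0.14854601, 0.16408448]), np.float64(0.0011851735054765873))
box far corners z.1 [array([ 0.692, -0.148,  0.1  ]), array([ 0.673, -0.244,  0.1  ]), array([ 0.769, -0.164,  0.1  ]), array([ 0.741, -0.264,  0.1  ])]
time: 0.65
position: [0.2974, 0.4519, 0.4046]
tool_rot: [0.271, 1.553, -0.272]
ft_force: [0.9, -0.5, 0.4]
grip_width: 0.627
```

```bash
python3 -m creep '[[0,-33,29,0,0,0,0],[0,-33,29,0,0,0,0],[0,-33,29,0,0,0,0],[0,-33,29,0,0,0,0],[0,-33,29,0,0,0,0]]'; python3 -m creep '[[0,-33,29,0,0,0,0],[0,-33,29,0,0,0,0],[0,-33,29,0,0,0,0],[0,-33,28,0,0,0,0],[0,-33,28,0,0,0,0]]'
```

```text
time: 1.15
position: [0.3773, 0.2473, 0.4048]
tool_rot: [0.272, 1.554, -0.271]
ft_force: [1.0, -0.4, -0.2]
grip_width: 0.173
time: 1.65
position: [0.4554, 0.0436, 0.4048]
tool_rot: [0.273, 1.553, -0.271]
ft_force: [0.9, 0.6, 0.1]
grip_width: 0.007
```

```bash
python3 -m creep '[[0,-33,28,0,0,0,0],[0,-33,28,0,0,0,0],[0,-33,28,0,0,0,0],[0,-33,28,0,0,0,0],[0,-20,18,0,0,0,0]]'; python3 -m creep '[[20,0,0,-0.1,0,0,0],[20,0,0,-0.1,0,0,0],[20,0,0,-0.06,0,0,0],[0,0,0,0,0,0,0],[0,0,0,0,0,0,0]]'
python3 - <<'E'
from h import *
s=monitor.get_state();p=s['position'];R=cv2.Rodrigues(s['tool_rot'])[0];print(p,R.round(3))
print(R.T@(np.array([.5285,-.148,.066+.182])-p)*1000)
d=snap('wrist','w1');snap('top','t1');snap('scene','s1')
E
```

```text
time: 2.15
position: [0.5258, -0.145, 0.405]
tool_rot: [0.274, 1.553, -0.275]
ft_force: [1.0, -1.0, -0.2]
grip_width: 0.006
time: 2.65
position: [0.5261, -0.1412, 0.345]
tool_rot: [0.069, 1.57, -0.069]
ft_force: [-0.4, 0.2, -0.4]
grip_width: 0.002
[ 0.52605131 -0.14121763  0.34500338] [[-0.     0.088  0.996]
 [ 0.     0.996 -0.088]
 [-1.     0.    -0.   ]]
[97.00044638 -6.5675274   3.07138529]
```

View pics/w1.png

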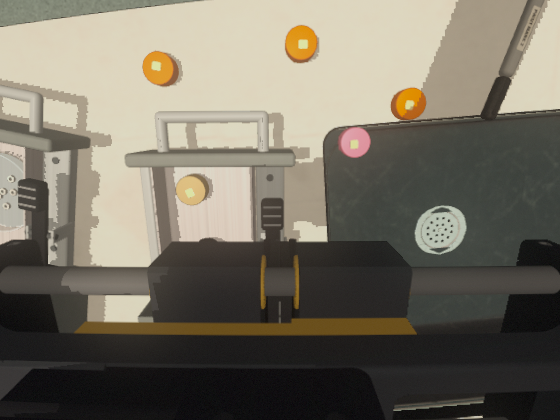

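View pics/s1.png

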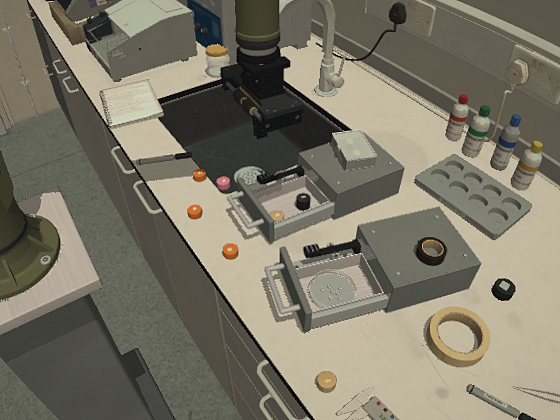

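The wrist picture shows unit_a squared up with the tool: handle (212,117), panel (212,158), pad (272,212), tan mount (191,190). I'll measure the pad from this view as well.

```bash
python3 - <<'E'
from h import *
W=load('w1');T=load('top0');S=load('scene0')
c=cv2.imread('pics/w1.png')[95:245,120:310]
cv2.imwrite('pics/cw.png',cv2.resize(c,None,fx=4,fy=4,interpolation=cv2.INTER_CUBIC))
P=np.array([.5285,-.148,.066]);print([proj(d,P) for d in (W,T,S)])
E
```

```text
[array([271.63309211, 214.7955453 ]), array([238.64251123, 173.54364347]), array([263.29577999, 174.51613512])]
```

View pics/cw.png

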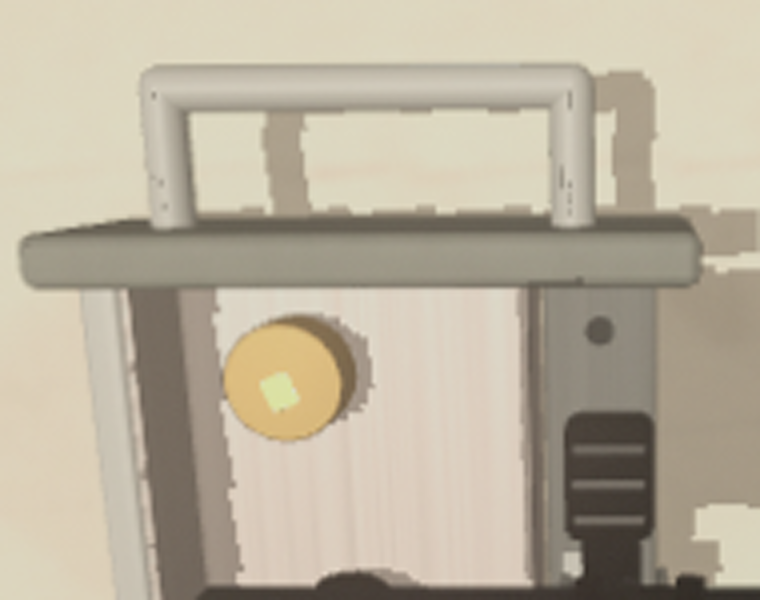

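```bash
python3 -m creep '[[5,-6.5,2,0,0,0,0],[25,0,0,0,0,0,0],[30,0,0,0,0,0,0],[20,0,0,0,0,0,0],[8,0,0,0,0,0,0]]'; python3 -m creep '[[2,0,0,0,0,0,0],[2,0,0,0,0,0,0],[2,0,0,0,0,0,0],[2,0,0,0,0,0,0],[2,0,0,0,0,0,0]]'
python3 - <<'E'
from h import *
W=load('w1');T=load('top0')
A=lambda x,y:(215+(x+.5)/5-.5,120+(y+.5)/5-.5)
print('handle mid tri',tri(W,(211.4,116.7),T,A(240,511)),'tan',tri(W,(120+282/4,95+381/4),T,A(333,348)))
print('pad',tri(W,(272,213.6),T,A(122,272)))
E
```

```text
time: 3.3
position: [0.5272, -0.1476, 0.2549]
tool_rot: [0.068, 1.573, -0.068]
ft_force: [0.2, 0.1, -0.4]
grip_width: 0.004
time: 3.8
position: [0.5282, -0.1476, 0.2476]
tool_rot: [0.068, 1.569, -0.067]
ft_force: [-0.8, 1.2, 7.7]
grip_width: 0.008
handle mid tri (array([ 0.44006041, -0.19406728,  0.04394474]), np.float64(0.0007056681177899447)) tan (array([ 0.50694638, -0.22862215,  0.02613677]), np.float64(4.1502680209345376e-05))
pad (array([ 0.5292608 , -0.14797092,  0.05887422]), np.float64(0.00027568976201726924))
```

Contact is at tip z of about 65 mm, as expected. Pressing on.

```bash
python3 -m creep '[[2,0,0,0,0,0,0],[2,0,0,0,0,0,0],[2,0,0,0,0,0,0],[2,0,0,0,0,0,0],[0,0,0,0,0,0,0]]';  python3 -m creep '[[1,0,0,0,0,0,0],[1,0,0,0,0,0,0],[1,0,0,0,0,0,0],[0,0,0,0,0,0,0]]'
```

```text
time: 4.3
position: [0.5283, -0.1477, 0.2402]
tool_rot: [0.068, 1.568, -0.067]
ft_force: [-2.2, 0.5, 5.8]
grip_width: 0.002
time: 4.7
position: [0.5292, -0.1477, 0.2381]
tool_rot: [0.068, 1.565, -0.067]
ft_force: [-1.2, 0.5, 10.8]
grip_width: 0.008
```

```bash
python3 -m creep '[[1,0,0,0,0,0,0],[1,0,0,0,0,0,0],[0,0,0,0,0,0,0]]'; python3 -m creep '[[1,0,0,0,0,0,0],[0,0,0,0,0,0,0]]'
```

```text
time: 5.0
position: [0.5304, -0.1479, 0.2377]
tool_rot: [0.068, 1.562, -0.067]
ft_force: [-0.5, 1.3, 17.1]
grip_width: 0.003
time: 5.2
position: [0.531, -0.148, 0.2375]
tool_rot: [0.068, 1.56, -0.067]
ft_force: [-2.1, 0.5, 20.6]
grip_width: 0.006
```

Force rises without further travel, so the lever is bottomed. Lift and look.

```bash
python3 -m creep '[[-10,0,0,0,0,0,0],[-25,0,0,0,0,0,0],[-30,0,0,0,0,0,0],[-15,-20,-40,0,0,0,0],[0,-20,-44,0,0,0,0]]'; python3 -m creep '[[0,-14,-30,0,0,0,0],[0,0,0,0,0,0,0],[0,0,0,0,0,0,0]]'
python3 - <<'E'
from h import *
T=snap('top','t2');S=snap('scene','s2');W=snap('wrist','w2')
a=cv2.imread('pics/t2.png')[110:240,210:340]; b=cv2.imread('pics/s2.png')[130:250,220:410]
cv2.imwrite('pics/c2.png',np.hstack([cv2.resize(a,(390,390)),cv2.resize(b,(400,390))]))
s=monitor.get_state();p=s['position'];R=cv2.Rodrigues(s['tool_rot'])[0];print(p,R.round(3),s['time'])
print(R.T@(np.array([.410,-.1916,.030+.182])-p)*1000)
E
```

```text
time: 5.7
position: [0.4415, -0.1807, 0.315]
tool_rot: [0.064, 1.566, -0.068]
ft_force: [-0.9, -1.0, 0.6]
grip_width: 0.011
time: 6.0
position: [0.4094, -0.1916, 0.3131]
tool_rot: [0.069, 1.568, -0.067]
ft_force: [0.3, -0.6, 0.2]
grip_width: 0.006
[ 0.41064832 -0.19087891  0.31289694] [[ 0.     0.084  0.996]
 [-0.001  0.996 -0.084]
 [-1.    -0.001  0.   ]] 6.15
[100.89720268  -0.71071566  -0.61867266]
```

View pics/c2.png

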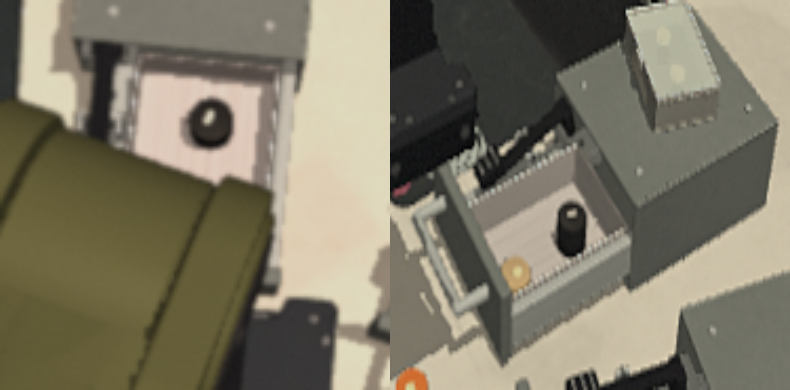

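View pics/w2.png

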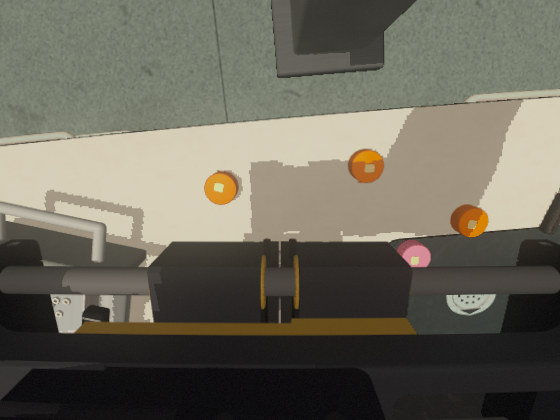

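The lever stays down: in the scene crop (right) the pad at (485,165) now sits low with its arm sloping. Both mounts stand, tan at (516,272) and black at (571,228). The nearest orange look-alike is clear of the fingers. Now going down in front of the handle.

```bash
python3 -m creep '[[10,0,0,0,0,0,0],[25,0,0,0,0,0,0],[30,0,0,0,0,0,0],[26,0,0,0,0,0,0],[10,0,0,0,0,0,0]]'; python3 -m creep '[[0,0,4,0,0,0,0],[0,0,4,0,0,0,0],[0,0,4,0,0,0,0],[0,0,4,0,0,0,0],[0,0,0,0,0,0,0]]'
```

```text
time: 6.65
position: [0.4088, -0.1907, 0.2088]
tool_rot: [0.066, 1.575, -0.068]
ft_force: [-0.6, 0.3, 0.1]
grip_width: 0.007
time: 7.15
position: [0.4267, -0.1929, 0.2126]
tool_rot: [0.067, 1.568, -0.067]
ft_force: [-0.5, 0.0, 0.4]
grip_width: 0.006
```

```bash
python3 -m creep '[[0,0,2,0,0,0,0],[0,0,3,0,0,0,0],[0,0,4,0,0,0,0],[0,0,5,0,0,0,0],[0,0,5,0,0,0,0]]';python3 -m creep '[[0,0,5,0,0,0,0],[0,0,5,0,0,0,0],[0,0,5,0,0,0,0],[0,0,5,0,0,0,0],[0,0,5,0,0,0,0]]'
```

```text
time: 7.65
position: [0.4448, -0.1944, 0.2116]
tool_rot: [0.068, 1.57, -0.067]
ft_force: [-2.1, 0.8, 2.0]
grip_width: 0.006
time: 8.15
position: [0.4699, -0.1966, 0.2116]
tool_rot: [0.067, 1.57, -0.067]
ft_force: [-1.8, -0.5, 1.3]
grip_width: 0.005
```

The drawer moves freely at about 2 N, already well past the 10 mm pawl limit.

```bash
for i in 1; do :; done; python3 -m creep '[[0,0,5,0,0,0,0],[0,0,5,0,0,0,0],[0,0,5,0,0,0,0],[0,0,5,0,0,0,0],[0,0,5,0,0,0,0]]';python3 -m creep '[[0,0,5,0,0,0,0],[0,0,5,0,0,0,0],[0,0,5,0,0,0,0],[0,0,5,0,0,0,0],[0,0,5,0,0,0,0]]'
python3 -c "
from h import *
snap('scene','s3');snap('top','t3')"
```

```text
time: 8.65
position: [0.4948, -0.1987, 0.2117]
tool_rot: [0.067, 1.57, -0.067]
ft_force: [-1.8, -0.2, 0.1]
grip_width: 0.007
time: 9.15
position: [0.5197, -0.2009, 0.2117]
tool_rot: [0.067, 1.57, -0.067]
ft_force: [-2.8, 0.4, 0.7]
grip_width: 0.003
```

View pics/s3.png

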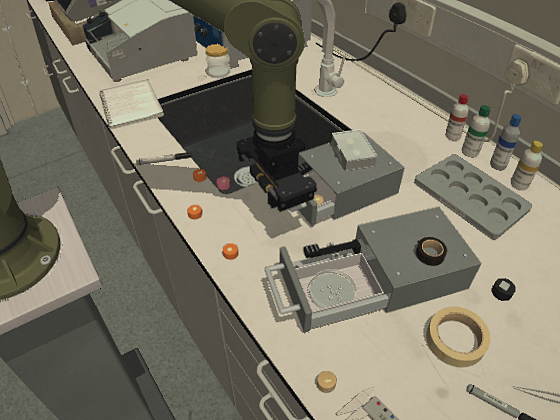

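The drawer is most of the way in, the tan mount is visible at (320,200), and the gripper body clears the housing. Unit_b is undisturbed. Finishing slowly.

```bash
python3 -m creep '[[0,0,5,0,0,0,0],[0,0,5,0,0,0,0],[0,0,5,0,0,0,0],[0,0,5,0,0,0,0],[0,0,5,0,0,0,0]]';python3 -m creep '[[0,0,4,0,0,0,0],[0,0,4,0,0,0,0],[0,0,3,0,0,0,0],[0,0,2,0,0,0,0],[0,0,2,0,0,0,0]]'; python3 -m creep '[[0,0,2,0,0,0,0],[0,0,2,0,0,0,0],[0,0,1,0,0,0,0]]'
```

```text
time: 9.75
position: [0.5447, -0.2031, 0.2118]
tool_rot: [0.067, 1.57, -0.067]
ft_force: [-2.6, 0.5, 2.2]
grip_width: -0.001
time: 10.25
position: [0.5593, -0.2044, 0.2118]
tool_rot: [0.067, 1.57, -0.067]
ft_force: [-2.6, 0.1, 1.1]
grip_width: 0.005
time: 10.55
position: [0.5629, -0.2049, 0.2116]
tool_rot: [0.069, 1.574, -0.067]
ft_force: [-8.5, 2.1, 7.7]
grip_width: 0.003
```

Force is now rising. Pushing a little further to check the end stop.

```bash
python3 -m creep '[[0,0,1,0,0,0,0],[0,0,1,0,0,0,0],[0,0,0,0,0,0,0]]'; python3 -m creep '[[0,0,1,0,0,0,0],[0,0,1,0,0,0,0],[0,0,0,0,0,0,0]]'
```

```text
time: 10.85
position: [0.5636, -0.2051, 0.2115]
tool_rot: [0.07, 1.578, -0.066]
ft_force: [-11.3, 2.2, 9.5]
grip_width: 0.009
time: 11.15
position: [0.5643, -0.2054, 0.2113]
tool_rot: [0.071, 1.582, -0.066]
ft_force: [-16.9, 2.6, 14.2]
grip_width: 0.006
```

```bash
python3 -m creep '[[0,0,-6,0,0,0,0],[0,0,-15,0,0,0,0],[0,0,-25,0,0,0,0],[0,0,-25,0,0,0,0],[-20,0,-10,0,0,0,0]]'; python3 -m creep '[[-40,0,0,0,0,0,0],[-40,0,0,0,0,0,0],[-40,30,0,0,0,0,0],[-20,45,0,0,0,0,0],[0,45,0,0,0,0,0]]'; python3 -m creep '[[0,45,0,0,0,0,0],[0,45,0,0,0,0,0],[0,40,0,0,0,0,0],[0,20,0,0,0,0,0],[0,0,0,0,0,0,0]]'
python3 -c "
from h import *
snap('scene','s4');snap('top','t4')
for f,c in (('s4',(100,320,220,490)),('t4',(30,270,225,475))):
    i=cv2.imread('pics/'+f+'.png')[c[0]:c[1],c[2]:c[3]];cv2.imwrite('pics/c'+f+'.png',cv2.resize(i,None,fx=2.5,fy=2.5,interpolation=cv2.INTER_CUBIC))
"
```

```text
time: 11.65
position: [0.4848, -0.1975, 0.2296]
tool_rot: [0.069, 1.574, -0.067]
ft_force: [-0.8, -0.4, 0.3]
grip_width: 0.007
time: 12.15
position: [0.4992, -0.078, 0.376]
tool_rot: [0.071, 1.56, -0.067]
ft_force: [1.0, 0.9, -0.2]
grip_width: 0.004
time: 12.65
position: [0.5107, 0.0752, 0.3718]
tool_rot: [0.064, 1.568, -0.061]
ft_force: [0.0, -0.8, -0.5]
grip_width: 0.004
```

View pics/cs4.png

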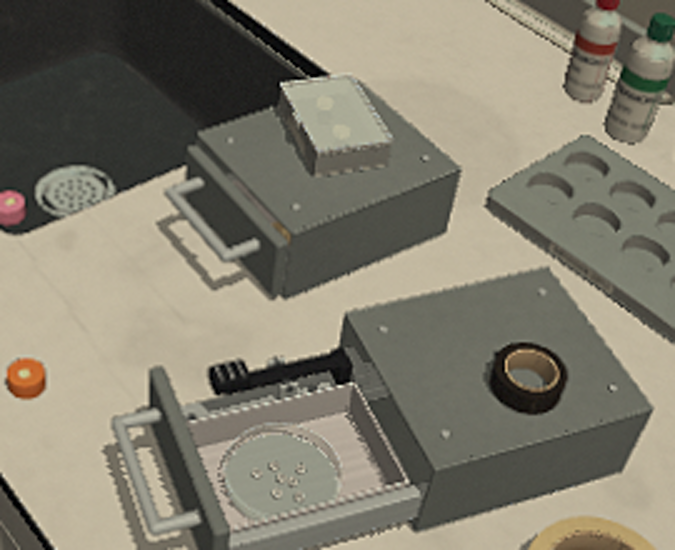

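View pics/ct4.png

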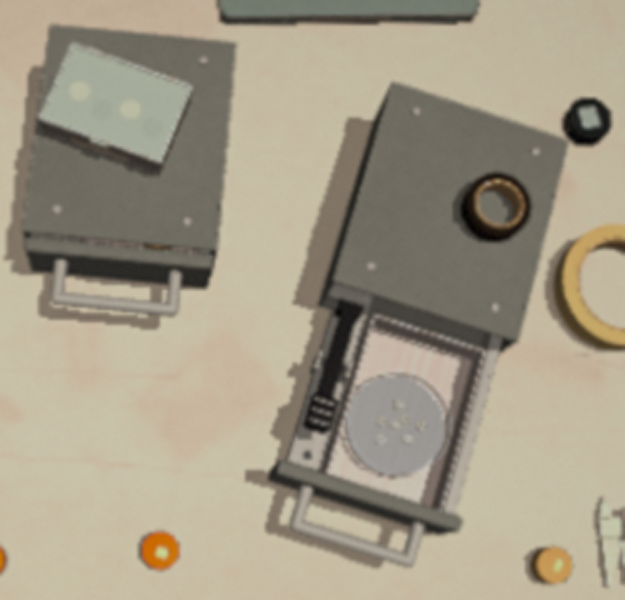

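The drawer looks nearly home, but I see a slit behind the panel with a tan glint at crop (285,232). I'll measure the handle travel and the slit.

```bash
python3 - <<'E'
from h import *
for f,c in (('s4',(145,225,275,415)),('t4',(110,165,225,320))):
    i=cv2.imread('pics/'+f+'.png')[c[0]:c[1],c[2]:c[3]];cv2.imwrite('pics/d'+f+'.png',cv2.resize(i,None,fx=[8,5.5][f=='s4'],fy=[8,5.5][f=='s4'],interpolation=cv2.INTER_CUBIC))
E
```

```text
(no output)
```

View pics/ds4.png

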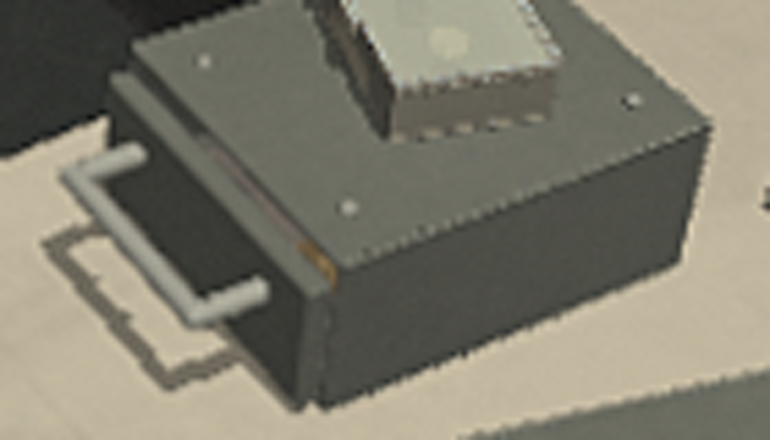

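View pics/dt4.png

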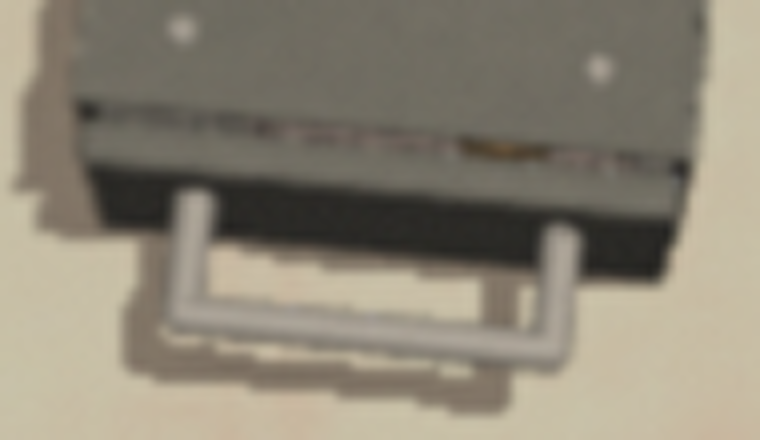

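```bash
python3 - <<'E'
from h import *
T=load('t4');S=load('s4')
A=lambda x,y:(225+(x+.5)/8-.5,110+(y+.5)/8-.5)
B=lambda x,y:(275+(x+.5)/5.5-.5,145+(y+.5)/5.5-.5)
ux=np.array([.996,-.088,0])
L=tri(T,A(178,310),S,B(70,173));R=tri(T,A(560,350),S,B(197,313));print(L,R)
M=(L[0]+R[0])/2; print(M, (M-np.array([.4401,-.1942,.045]))@ux)
l=plane(T,*A(178,308),.046);r=plane(T,*A(558,347),.046);m=(l+r)/2;print('z46',m,(m-np.array([.4401,-.1943,.046]))@ux)
# panel top back edge z66 vs housing front top edge z76, mid
p1=plane(T,*A(270,135),.066);h1=plane(T,*A(270,120),.076);print('panel back',p1,'housing',h1,(h1-p1)@ux)
p1=plane(T,*A(620,175),.066);h1=plane(T,*A(620,158),.076);print((h1-p1)@ux)
# expected: mid handle at +140
P=np.array([.4401,-.1943,.046])+.14*ux;u=proj(T,P);print('home handle px',(u-[225,110])*8)
E
```

```text
(array([ 0.58258886, -0.15998523,  0.04526582]), np.float64(0.0016614562723778852)) (array([ 0.57396528, -0.25329838,  0.04797659]), np.float64(0.0004257285229875192))
[ 0.57827707 -0.20664181  0.04662121] 0.1387192372933106
z46 [ 0.57954836 -0.206659    0.046     ] 0.13997815653136156
panel back [ 0.62154486 -0.18269673  0.066     ] housing [ 0.62204099 -0.1831356   0.076     ] 0.0005327570391432052
0.001031197911576208
home handle px [364.13456999 323.85367702]
```

The travel measures 139–140 mm and the panel meets the housing within 1 mm. The slit is the 10 mm height step between panel top and housing roof, seen at an angle. A quick check that everything else is unchanged, then I hand in.

```bash
python3 - <<'E'
from h import *
for n in ('t','s'):
    a=load({'t':'top0','s':'scene0'}[n])['img'].astype(int);b=load(n+'4')['img'].astype(int)
    D=(abs(a-b).max(2)>50)
    for nm,(r0,r1,c0,c1) in ({'unit_b':(65,260,335,450),'oranges':(235,265,205,300),'tan':(245,268,435,458)} if n=='t' else {'unit_b':(205,330,262,480),'loose':(180,262,180,242)}).items(): print(n,nm,D[r0:r1,c0:c1].sum())
s=monitor.get_state();print(s['ft_force'].round(1),abs(s['qd']).max(),s['time']); ctrl.close_job()
E
```

```text
t unit_b 0
t oranges 0
t tan 0
s unit_b 1223
s loose 225
[ 0.6 -0.7 -0.2] 0.03061950599723922 12.75
the job is handed in; nothing more can be done
```

```bash
python3 - <<'E'
from h import *
D=(abs(load('scene0')['img'].astype(int)-load('s4')['img']).max(2)>50)
for r0,r1,c0,c1 in ((205,330,262,480),(180,262,180,242)):
    y,x=np.nonzero(D[r0:r1,c0:c1]);print(y.min()+r0,y.max()+r0,x.min()+c0,x.max()+c0)
print(D[242:330,262:480].sum(), D[180:262,180:228].sum())
E
```

```text
205 244 262 333
180 232 226 241
9 6
```

I pressed unit_a's release lever down, pushed its drawer home by the handle, backed the arm clear and handed the job in at about 12.8 s.

**Lever:** I pressed the pad about 10–11 mm until force rose to about 20 N with no further travel. It stayed down once I lifted off. The drawer then slid at about 2 N, which confirms it was released.

**Drawer:** It came up against a firm stop, where I pushed to about 17 N. Handle travel measured 139–140 mm, and the panel-to-housing gap was about 0.5–1 mm. The slit visible behind the panel looks like the 10 mm height step between panel top and housing roof.

**Mounts:** Both were standing after the press. In the last pictures the tan mount shows through the slit, but the black one is hidden inside the housing, so I did not see it standing at the end. The push was at most about 50 mm/s.

**Everything else:**
- The top view showed no change at unit_b (lever and dish included), at two of the orange look-alikes, or at the loose tan mount.
- My scene-view check first flagged changes, because its boxes overlapped unit_a's old drawer area.
- Rechecked from the saved pictures after handing in, those changes were in that area. Only a few stray pixels (9 and 6) differed elsewhere.

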